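Clamp a slotted tube holder on a tube rocker with its push-push knob

TASK

The tube rocker's blue clamp knob is latched in: press it once so that it pops out, then set the green slotted tube holder flat on the sloping deck, lower edge on the ledge, and slide it sideways so that its slot runs round the knob's stem, fully home. Let go of it, then press the knob once more, gently but all the way, so that it latches in again and traps the holder. Leave everything else on the bench where it is.

Things in the scene. Friction and masses are not known exactly. Their poses are not given: they have to be found in the camera images.
- rocker: Tube rocker: fixed white wedge-shaped machine, 200 x 200 mm in plan, 55 mm high in front, 114 mm at the back, turned by up to 0.3 rad; origin under its centre, x away from the robot, y left, z up. Its flat deck slopes 27 degrees, rising away from the robot, and carries a blue ledge and a blue clamp knob.
- clamp_base (a point): Point on the deck's surface where the knob's steel stem (10 mm diameter) comes out. Axes: x up the slope, y left along the deck (level), z out of the deck (27 degrees off vertical, leaning to the robot). From here the deck reaches 55 mm to -x, 85 mm to +x, 145 mm to -y, 55 mm to +y; the holder lies within 30 mm of it in x, where nothing but the ledge stands proud.
- ledge (a point): Middle of the ledge's top edge on the side of the slope's top; same axes as clamp_base. The blue ledge, 190 mm long (y), 8 mm wide, 10 mm high off the deck, runs along the deck's lower edge. Its upper face is 30 mm to -x of clamp_base: a holder resting on it (half-width 30 mm) has its slot in line with the stem.
- knob_top (a point): Centre of the flat top of the blue clamp knob (head 28 mm diameter, 20 mm thick, white disc on top). Same axes as clamp_base. It is 32.5 mm out of the deck (along z) when latched in, about 50 mm when out; between deck and head's underside there is 12.5 mm when latched in, 30 mm when out. It moves only along z.
- knob (a joint): How far the knob stands out, m: 0 latched in (as at the start), 0.018 out. Push-push latch: it moves against a spring (3 N out, 5 N latched, 6 N at the bottom) to a hard stop at -0.0065, felt as a sharp rise of force. Let go from there it pops out if it was latched, or catches at about 0.0005 if it was out. A push that ends 2 mm or more short of the stop changes nothing.
- holder_grip (a point): Centre of the tube holder's green upright block, the part to hold: 18 mm thick (x), 46 mm long (y), 35 mm high, with four white caps 6 mm high on top; this point is 22.5 mm above the holder's underside. The holder (loose, about 0.15 kg, weight varies) lies flat at first: x, y level, z up, turned by up to 0.5 rad.
- holder_plate (a point): Centre of the underside of the holder's green plate, 60 mm (x), 5 mm thick, from 55 mm to -y to 48 mm to +y of here; holder_grip is at y = -28 mm. A 16 mm wide slot along y is open at the +y end, between two prongs with orange raised lips (16 mm high in all, their last 6 mm), which pass under the knob's head only when it is out.
- holder_slot (a point): Point on the holder's underside, on the slot's centre line, where the stem's axis stands when the slot is fully home: 50 mm to +y of holder_grip, 22.5 mm below it; slot's closed end 5 mm to -y, open end 26 mm to +y of it. Home, it meets clamp_base, all axes alike: lay the holder on the deck 45 mm or more to -y of that, then slide it to +y until it stops.
- tube_rack: White rack with blue foot and green tubes, 200 x 50 mm, 60 mm high. A bystander, loose, to be left alone; origin under its centre.
- blue_block: Blue tube block, 85 x 125 x 40 mm. A bystander, loose, to be left alone; origin under its centre.
- foil_jar: Glass jar with a foil-coloured lid, 90 mm diameter, 130 mm high. A bystander, loose, to be left alone; origin under its centre.
- small_bottle: Small white bottle, 38 mm diameter, 65 mm high. A bystander, loose, to be left alone; origin under its centre.
- dish_stack: Two flat clear dishes, 88 mm diameter, 27 mm high. A bystander, loose, to be left alone; origin under its centre.
- capped_tube: Standing clear tube with blue cap, 33 mm diameter, 113 mm high. A bystander, loose, to be left alone; origin under its centre.
- tip_box: Clear box with red lid, 88 x 123 mm, 70 mm high. A bystander, loose, to be left alone; origin under its centre.
There are look-alikes about, which are no part of the job. Of the things shaped like the part that bears holder_grip, the green one is meant.

How it is judged:
By the outcome, as a careful person would: the job done as asked, in the order asked, and still so for the second after the job is handed in, with the robot touching nothing.
It also fails if it takes over 59 s, if anything falls off the work surface, if the arm or the gripper's body presses on something with over 40 N, if the wrist force passes 120 N, or if a joint passes its speed limit or range.

ROBOT

A 6-joint arm with a two-finger parallel gripper is mounted at the origin on the work surface. World frame = base frame: x ahead of the robot, y to its left, z up, the work surface at z = 0. Lengths are in m, angles in rad, forces in N, time in s.
With the tool pointing down it reaches from about 0.35 to 0.925 m from the base axis. Payload 6.4 kg.
Tool frame: the origin (TCP) lies on the centre line of the jaws, within the pads' length; the fingertips stand 17 mm ahead of it and the grasp point (between the pads) lies 2 mm behind it (r.nose_length is the distance from the TCP to the fingertips, in m); z points along the fingers, x is the direction in which the jaws open and shut, and the axes are right-handed (so a half turn about z gives the same grasp; the last joint's range is limited). The gripper opens to 94 mm and grips with 3 to 60 N. Pads are 16 mm wide; open, the fingers measure 119 mm over their backs; the gripper's body (75 mm by 177 mm) begins 78 mm behind the grasp point.
Start: joints at [0.967, 0.245, 1.558, -0, 1.339, -0.174], TCP at [0.271, 0.591, 0.191] pointing down, gripper open.
Joint ranges: [-3.13, 3.13], [-1.02, 2.26], [0.13, 2.54], [-0.95, 4.09], [0.21, 2.88], [-2.74, 2.74]. Speed limits (rad/s): [2.57, 2.57, 3.14, 3.14, 3.14, 3.14].

INTERFACE

Orientations are given as a unit quaternion [x, y, z, w].
In Python, from station import r gives the robot as it stands.
- The arm moves only by the tool servo_tool, never from a script. Its argument "commands" is a list that holds one entry, the list of rows, each a list of 5 numbers: the finger opening in m, from 0 to 0.094, then the shift along the world's x, y, z in m, then the turn about the world's z in rad. In form: [[[grip, x, y, z, roll], ...]]. A call has 1 to 12 rows; each row shifts and turns the commanded pose from where the row before left it; what a row does not reach is not made up. A row lasts 1/12 s, in which the tool goes at most 41.7 mm and 7.16 degrees, less where a joint would pass 70% of its speed; a pose out of reach is approached as far as the arm can. A call is refused whole if a number of a shift passes 0.0417 or a number of a turn 0.125, either way. A call with a gripper value outside its range is refused whole. The fingers move at their own pace and stop on an object; "grip_force" is the grip in N (left out, the last holds). Time passes only in rows, so rows that do not move let the fingers close. It gives the time, the measured TCP pose, the force and the opening at its end, in the units of the state.
- r.read_state(): the state, without advancing time (a new reading comes with each control period).
- r.snapshot(name): name is "side" or "top"; returns the picture (480x640x3 uint8, blue, green, red); there is no depth.
- r.camera_model(name): a dict with "fx", "fy", "cx", "cy" (pixels), "T" (4x4, takes a point from camera to world coordinates). Camera axes: x right, y down, z forward; pixel columns grow to the right and rows downward; lengths in m; the calibration is good to about 2 mm. A picture is of the moment at which its call begins. camera_model takes no time and is no camera call.
- r.finish_job(): hands the job in, once; it reports no verdict.
The state is a dict: "t": time; "qpos": joint angles; "qvel": joint speeds; "effort": joint torques, N m; "ee_pos": TCP position; "tool_rot": TCP orientation; "force": force on the tool from outside, world axes, zero at the start; "moment": the same for the moment, N m; "finger_gap": finger opening in m.
Only numpy, scipy, OpenCV 4.12 (cv2) and the standard library are available. Lean on these libraries where they do the work, as an engineer would, in place of code of your own. Each camera call takes 0.05 s, during which the arm holds its last target. There are 200 camera calls.

## Working session

There is one attempt and no reset: what is moved stays moved. The work goes in short steps, Python scripts to look and compute and a tool call to move; the robot and the scene stay as the last step left them, time stands still between calls to the robot, and variables do not carry over. Pictures are saved under pics/ and viewed, about 8 in all and at most 12, crops included, and the job is handed in when it is done.

Besides the shell and the picture viewer there is one more tool, called in YAML: its name, and indented under it one key for each argument. servo_tool: Moves the arm, as the interface text tells. Its arguments: {"type":"object","properties":{"commands":{"type":"array","items":{"type":"array","items":{"type":"array","items":{"type":"number"}}}},"grip_force":{"type":"number"}},"required":["commands"]}

```bash
ls; mkdir -p pics; python3 - <<'E'
from station import r
import cv2,numpy as np
for n in("side","top"):
    cv2.imwrite(f"pics/{n}0.png",r.snapshot(n)); m=r.camera_model(n); print(n,m["fx"],m["cx"],m["cy"],np.round(m["T"],3).tolist())
s=r.read_state(); print({k:np.round(v,4).tolist() for k,v in s.items()}, r.nose_length)
E
```

```text
pics
side 472.17593009508255 318.55910503874844 243.4137997164412 [[0.83, -0.394, 0.395, 0.14], [-0.558, -0.607, 0.567, -0.639], [0.017, -0.691, -0.723, 0.817], [0.0, 0.0, 0.0, 1.0]]
top 528.0361880291473 316.587425591079 246.96175110652737 [[-0.019, -0.988, 0.154, 0.367], [-0.999, 0.023, 0.024, -0.061], [-0.027, -0.154, -0.988, 1.42], [0.0, 0.0, 0.0, 1.0]]
{'t': 0.1, 'qpos': [0.9669, 0.2457, 1.5589, 0.0, 1.3387, -0.1741], 'qvel': [0.0001, -0.0014, -0.0024, -0.0017, 0.0036, 0.0001], 'effort': [0.0009, -41.6913, -31.5526, 0.0686, 0.0309, -0.0], 'ee_pos': [0.2705, 0.5904, 0.1899], 'tool_rot': [0.8416, 0.5401, -0.0008, 0.0003], 'force': [0.173, 0.9291, 0.4755], 'moment': [-0.002, -0.0182, -0.0652], 'finger_gap': 0.094} 0.017
```

View pics/top0.png

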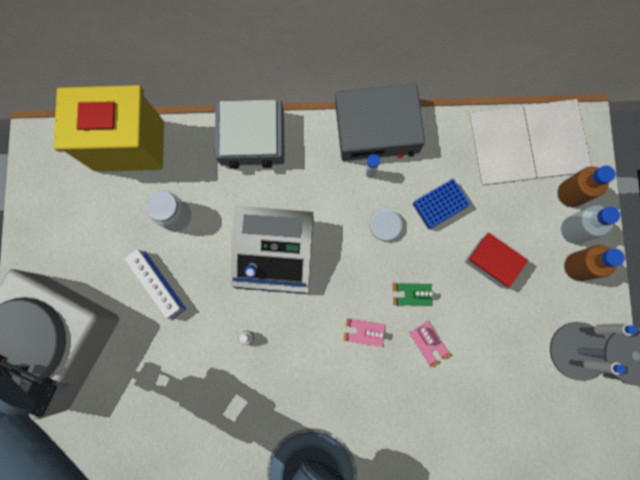

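View pics/side0.png

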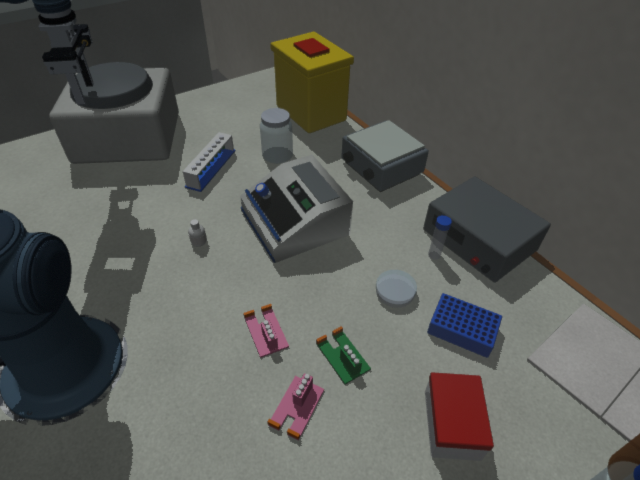

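Top: rocker at (272,250), its knob at (250,270), ledge about (234,282)–(306,285), green holder at (413,294) with prongs pointing left (+y). Side: knob at (262,190), ledge at (262,225), holder at (343,355); the pink ones are look-alikes.

```bash
cat > h.py <<'E'
import cv2,numpy as np
from station import r
from scipy.spatial.transform import Rotation as R
M={n:r.camera_model(n) for n in("side","top")}
def ray(n,p):
    m=M[n];T=np.array(m["T"]);d=T[:3,:3]@np.array([(p[0]-m["cx"])/m["fx"],(p[1]-m["cy"])/m["fy"],1]);return T[:3,3],d/np.linalg.norm(d)
def onz(n,p,z):
    o,d=ray(n,p);return o+d*(z-o[2])/d[2]
def tri(ps,pt):
    A=np.zeros((3,3));b=np.zeros(3);L=[ray("side",ps),ray("top",pt)]
    for o,d in L: P=np.eye(3)-np.outer(d,d);A+=P;b+=P@o
    x=np.linalg.solve(A,b);return x,[np.linalg.norm(np.cross(x-o,d)) for o,d in L]
def proj(n,X):
    m=M[n];T=np.array(m["T"]);c=T[:3,:3].T@(np.array(X)-T[:3,3]);return np.array([m["fx"]*c[0]/c[2]+m["cx"],m["fy"]*c[1]/c[2]+m["cy"]])
def blobs(img,lo,hi,box,amin=4):
    x0,y0,x1,y1=box;h=cv2.cvtColor(img,cv2.COLOR_BGR2HSV)[y0:y1,x0:x1];m=cv2.inRange(h,lo,hi)
    n,l,st,c=cv2.connectedComponentsWithStats(m)
    return [(int(st[i,4]),(c[i]+[x0,y0]).round(2).tolist(),cv2.minAreaRect(np.argwhere(l==i)[:,::-1].astype(np.float32)+np.float32([x0,y0]))) for i in range(1,n) if st[i,4]>=amin]
def crop(img,box,f):
    x0,y0,x1,y1=box;return cv2.resize(img[y0:y1,x0:x1],None,fx=f,fy=f,interpolation=cv2.INTER_NEAREST)
E
python3 - <<'E'
from h import *
s=cv2.imread("pics/side0.png");t=cv2.imread("pics/top0.png")
B={"rock":((225,150,355,260),(225,200,320,300)),"hold":((310,320,375,390),(385,275,440,315))}
for nm,img,k in(("side",s,0),("top",t,1)):
    print(nm,"blue");[print(b) for b in blobs(img,(100,110,50),(130,255,255),B["rock"][k])]
    print(nm,"green");[print(b) for b in blobs(img,(45,100,40),(90,255,255),B["hold"][k])]
    print(nm,"orange");[print(b) for b in blobs(img,(3,120,80),(22,255,255),B["hold"][k],2)]
    print(nm,"white");[print(b[:2]) for b in blobs(img,(0,0,150),(180,60,255),(335,340,365,375) if k==0 else (405,285,440,305),2)]
out=np.zeros((600,800,3),np.uint8)
for img,b,f,o in((s,(235,160,335,260),4,(0,0)),(t,(225,200,325,300),4,(400,0)),(s,(310,320,375,385),3,(0,402)),(t,(385,270,450,320),4,(400,402))):
    c=crop(img,b,f)[:600-o[1]];out[o[1]:o[1]+c.shape[0],o[0]:o[0]+c.shape[1]]=c[:, :800-o[0]]
cv2.imwrite("pics/m1.png",out)
E
```

```text
side blue
(63, [227.86, 153.73], ((229.5, 155.5), (11.0, 9.0), 90.0))
(93, [262.48, 189.71], ((262.0000305175781, 189.00003051757812), (12.727922439575195, 11.31370735168457), 45.0))
(186, [262.12, 214.64], ((261.8772277832031, 214.25338745117188), (57.97624206542969, 3.186923027038574), 56.82148742675781))
(4, [242.5, 210.0], ((242.50003051757812, 210.0), (2.1213202476501465, 0.7071067094802856), 45.0))
(8, [258.5, 235.75], ((258.64703369140625, 235.91175842285156), (6.6884446144104, 0.8574929237365723), 59.03623962402344))
(7, [268.29, 251.29], ((268.4999694824219, 251.49996948242188), (5.824352264404297, 0.8320503830909729), 56.3099365234375))
side green
(1132, [343.6, 358.79], ((343.7275085449219, 356.6917419433594), (49.21982955932617, 29.65305519104004), 54.865806579589844))
side orange
(27, [337.26, 329.52], ((337.2352600097656, 329.5588073730469), (2.572478771209717, 9.775419235229492), 59.03623962402344))
(30, [321.03, 337.9], ((321.2000427246094, 337.9000549316406), (2.683281421661377, 10.28591251373291), 63.43495178222656))
side white
(7, [346.0, 346.29])
(5, [349.0, 351.0])
(4, [352.5, 355.5])
(6, [355.83, 359.83])
top blue
(80, [249.95, 270.27], ((249.75001525878906, 271.25), (12.727922439575195, 12.020814895629883), 45.0))
(173, [269.31, 281.69], ((268.5282897949219, 281.6509704589844), (71.25265502929688, 2.559168815612793), 4.635463237762451))
top green
(556, [413.56, 294.4], ((414.0, 294.0), (20.0, 34.0), 90.0))
top orange
(18, [394.89, 286.44], ((395.0, 286.0), (6.0, 2.0), 90.0))
(18, [394.83, 301.06], ((395.0, 301.0), (6.0, 2.0), 90.0))
top white
(124, [430.22, 290.69])
(35, [436.17, 301.97])
```

View pics/m1.png

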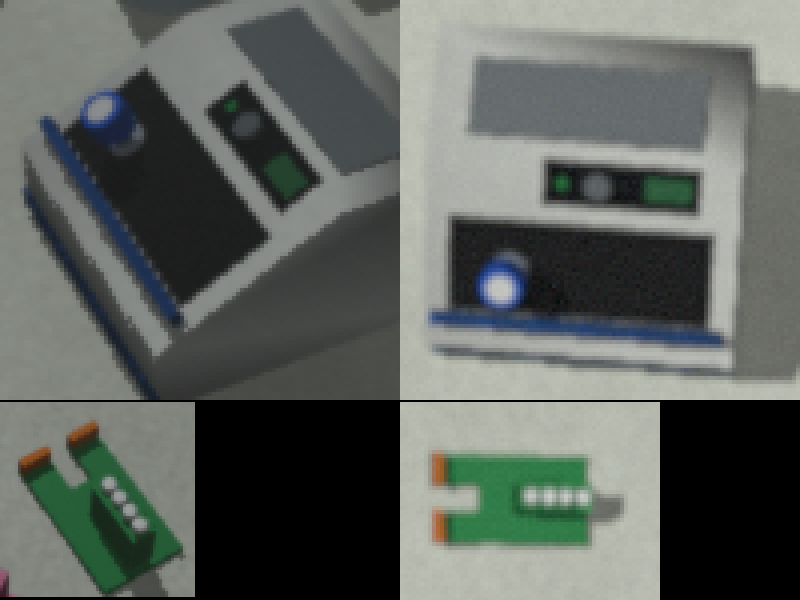

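Montage: knob disc at about side (261,187) and top (250.7,272.5); holder almost square to the axes with the block on its right (−y); caps are clear in both views.

```bash
python3 - <<'E'
from h import *
s=cv2.imread("pics/side0.png");t=cv2.imread("pics/top0.png")
W=((0,0,150),(180,110,255))
a=blobs(s,*W,(255,181,268,194),3);b=blobs(t,*W,(244,266,257,279),3);print(a,b)
ks=max(a)[1] if a else (260.9,187);kt=max(b)[1] if b else (250.8,272.5)
X,e=tri(ks,kt);print("knob_top",X.round(4),np.round(e,4))
# ledge line from both views
def ln(img,box):
    x0,y0,x1,y1=box;m=np.zeros(img.shape[:2],np.uint8);m[y0:y1,x0:x1]=cv2.inRange(cv2.cvtColor(img,cv2.COLOR_BGR2HSV),(100,110,50),(130,255,255))[y0:y1,x0:x1]
    p=np.argwhere(m>0)[:,::-1].astype(np.float32);return p,cv2.fitLine(p,cv2.DIST_HUBER,0,.01,.01).ravel()
pt,lt=ln(t,(230,278,312,288))
u=(pt-lt[2:])@lt[:2];E=[lt[2:]+lt[:2]*k for k in(u.min(),u.max())]
P=[onz("top",p,0.075) for p in E];d=P[0]-P[1];yaw=np.arctan2(-d[0],d[1]);print("ledge",np.round(P,4),"len",np.linalg.norm(d),"yaw",yaw)
ps,ls=ln(s,(243,186,282,242)); 
Z=R.from_euler("z",yaw)*R.from_euler("y",-np.radians(27));Zm=Z.as_matrix();cb=X-.0325*Zm[:,2];print("axes",Zm.round(3).tolist(),"clamp",cb.round(4))
# holder caps
cs=np.mean([[346,346.3],[349,351],[352.5,355.5],[355.8,359.8]],0)
bt=blobs(t,(0,0,150),(180,60,255),(412,288,434,299),2);print(bt)
h=cv2.cvtColor(t,cv2.COLOR_BGR2HSV)[289:299,412:436];print(h[:,:,1])
for z in(.046,):print("caps side on z",onz("side",cs,z).round(4))
for c in((394.89,286.44),(394.83,301.06)):print("lip top",onz("top",c,.014).round(4))
for c in((337.26,329.52),(321.03,337.9)):print("lip side",onz("side",c,.012).round(4))
gt=blobs(t,(45,100,40),(90,255,255),(385,275,440,315))[0]
print("plate",[onz("top",q,.005).round(4).tolist() for q in cv2.boxPoints(gt[2])])
E
```

```text
[] [(54, [249.5, 271.85], ((249.5, 271.5), (7.0, 7.0), 90.0))]
knob_top [0.5139 0.1398 0.1104] [0.0013 0.0013]
ledge [[0.4998 0.1882 0.075 ]
 [0.4811 0.0061 0.075 ]] len 0.18305800115212614 yaw -0.10200085209283564
axes [[0.886, 0.102, -0.452], [-0.091, 0.995, 0.046], [0.454, -0.0, 0.891]] clamp [0.5286 0.1383 0.0814]
[(66, [425.0, 292.58], ((424.8653869628906, 292.8269348144531), (6.667947769165039, 17.846567153930664), 78.69007110595703))]
[[147 156 156 156 162 147 160 156 166 153 159 161 162 154 158 161 162 167
  148  64  27  15  16  16]
 [155 149 161 153 129 105 111 132 145 115 110 122 145 127 124 133 150 147
  129  91  36  20  16  12]
 [160 150 161 118  73  44  49  76  86  57  47  66  85  66  61  74  94  79
   67  63  49  23  16  14]
 [154 161 146  79  29  11  14  33  39  23  15  25  37  24  21  26  40  24
   20  26  41  25  15  16]
 [151 172 133  65  16   3   4  23  22   7   5   4  13   7   5  10  15   7
    4  12  27  26  16  14]
 [159 160 142  81  27   6   9  24  20   8   7  13  17  10   8  10  18  11
    5  11  30  28  14  15]
 [154 152 149 126  68  35  37  63  63  33  26  41  58  31  23  33  54  40
   22  29  55  42  18  16]
 [160 156 176 149 118  89  99 123 123  79  79  96 112  90  73  86 113 105
   85  87  92  49  18  16]
 [156 153 152 169 155 146 152 159 175 139 136 147 146 139 139 139 162 160
  143 124  82  39  16  16]
 [156 153 149 162 156 160 149 165 165 156 170 149 153 167 158 146 158 149
  154  96  35  23  14  14]]
caps side on z [ 0.4551 -0.3001  0.046 ]
lip top [ 0.4761 -0.232   0.014 ]
lip top [ 0.4375 -0.2303  0.014 ]
lip side [ 0.4783 -0.2269  0.012 ]
lip side [ 0.44   -0.2252  0.012 ]
plate [[0.4832, -0.239, 0.005], [0.4813, -0.3293, 0.005], [0.4283, -0.3266, 0.005], [0.4301, -0.2368, 0.005]]
```

Knob top ≈ (0.514, 0.140, 0.110), clamp ≈ (0.529, 0.138, 0.081), rocker yaw ≈ −0.10 (the ledge agrees to 1–2 mm). Holder grip ≈ (0.456, −0.301), yaw ≈ −0.04. Moving over the knob, gripper shut.

servo_tool:
  commands:
    - [[0,0.018,-0.0345,0,0.082],[0,0.018,-0.0345,0,0.082],[0,0.018,-0.0345,0,0.082],[0,0.018,-0.0345,0,0.082],[0,0.018,-0.0345,0,0],[0,0.018,-0.0345,0,0],[0,0.018,-0.0345,0,0],[0,0.018,-0.0345,0,0],[0,0.018,-0.0345,0,0],[0,0.018,-0.0345,0,0],[0,0.018,-0.0345,0,0],[0,0.018,-0.0345,0,0]]
  grip_force: 20

```text
t: 1.1
ee_pos: [0.4871, 0.1751, 0.1906]
tool_rot: [0.742, 0.67, -0.0, -0.0]
force: [1.1, 0.4, -0.4]
finger_gap: 0.0172
```

servo_tool:
  commands:
    - [[0,0.018,-0.0345,0,0],[0,0,0,0,0],[0,0,0,0,0],[0,0,0,0,0]]

```text
t: 1.43
ee_pos: [0.5043, 0.1427, 0.1904]
tool_rot: [0.742, 0.67, -0.0, -0.0]
force: [-0.4, 0.5, 0.6]
finger_gap: 0.0006
```

servo_tool:
  commands:
    - [[0,-0.0025,-0.0005,-0.025,0],[0,-0.0025,-0.0005,-0.025,0],[0,0,0,0,0],[0,0,0,0,0],[0,0.0018,-0.0002,-0.0036,0],[0,0.0018,-0.0002,-0.0036,0],[0,0,0,0,0],[0,0,0,0,0]]

```text
t: 2.1
ee_pos: [0.5041, 0.1412, 0.1344]
tool_rot: [0.742, 0.67, 0.0, 0.0]
force: [-0.9, -0.0, -0.3]
finger_gap: 0.0004
```

servo_tool:
  commands:
    - [[0,0.0009,-0.0001,-0.0018,0],[0,0.0009,-0.0001,-0.0018,0],[0,0,0,0,0]]

```text
t: 2.35
ee_pos: [0.5053, 0.1407, 0.1298]
tool_rot: [0.742, 0.67, -0.0, -0.0]
force: [-0.6, -0.0, 0.1]
finger_gap: 0.0006
```

servo_tool:
  commands:
    - [[0,0.0009,-0.0001,-0.0018,0],[0,0,0,0,0]]

```text
t: 2.52
ee_pos: [0.5061, 0.1406, 0.128]
tool_rot: [0.742, 0.67, -0.0, -0.0]
force: [-1.0, -0.3, -0.1]
finger_gap: 0.0002
```

servo_tool:
  commands:
    - [[0,0.0009,-0.0001,-0.0018,0],[0,0,0,0,0]]

```text
t: 2.68
ee_pos: [0.507, 0.1405, 0.1261]
tool_rot: [0.742, 0.67, -0.0, -0.0]
force: [-0.3, 0.1, 0.4]
finger_gap: 0.0004
```

servo_tool:
  commands:
    - [[0,0.0009,-0.0001,-0.0018,0],[0,0,0,0,0]]

```text
t: 2.85
ee_pos: [0.5078, 0.1404, 0.1243]
tool_rot: [0.742, 0.67, -0.0, -0.0]
force: [-0.6, -0.7, 0.2]
finger_gap: 0.0001
```

servo_tool:
  commands:
    - [[0,0.0009,-0.0001,-0.0018,0],[0,0,0,0,0]]

```text
t: 3.02
ee_pos: [0.5088, 0.1404, 0.1225]
tool_rot: [0.742, 0.67, -0.0, -0.0]
force: [0.5, 0.4, 0.6]
finger_gap: 0.0005
```

servo_tool:
  commands:
    - [[0,0.0009,-0.0001,-0.0018,0],[0,0,0,0,0]]

```text
t: 3.18
ee_pos: [0.5097, 0.1403, 0.1208]
tool_rot: [0.742, 0.67, -0.0, -0.0]
force: [0.3, -0.8, 1.0]
finger_gap: 0.0008
```

servo_tool:
  commands:
    - [[0,0.0009,-0.0001,-0.0018,0],[0,0,0,0,0]]

```text
t: 3.35
ee_pos: [0.5106, 0.1401, 0.1189]
tool_rot: [0.742, 0.67, -0.0, -0.0]
force: [-0.0, -0.3, -0.7]
finger_gap: 0.0006
```

servo_tool:
  commands:
    - [[0,0.0009,-0.0001,-0.0018,0],[0,0,0,0,0]]

```text
t: 3.52
ee_pos: [0.5115, 0.14, 0.1172]
tool_rot: [0.742, 0.67, -0.0, -0.0]
force: [-0.2, -1.0, 0.0]
finger_gap: 0.0004
```

```bash
python3 - <<'E'
from h import *
i=r.snapshot("side");j=r.snapshot("top");cv2.imwrite("pics/m2.png",np.hstack([crop(i,(215,140,315,240),4),crop(j,(205,210,305,310),4)]))
print(r.read_state()["force"])
E
```

```text
[ 0.24250956  0.18601502 -0.14338507]
```

View pics/m2.png

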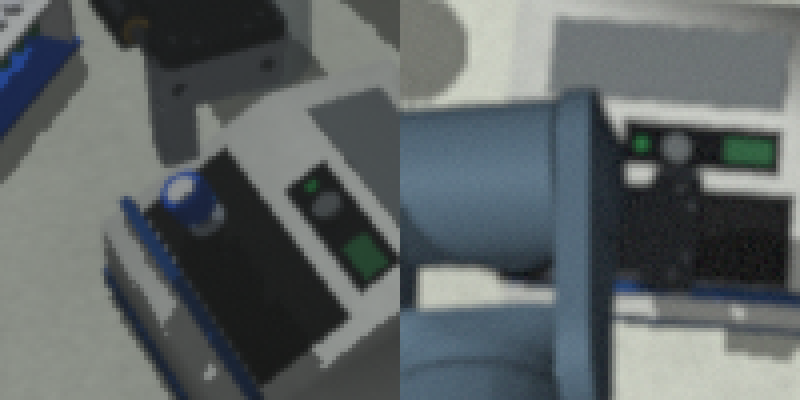

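Side crop: knob disc at about (261.7,187), fingertip's low end at about (260,180), just above the knob without touching. Top view: knob hidden by the arm.

```bash
python3 - <<'E'
from h import *
p=np.array(r.read_state()["ee_pos"]);
a=np.array([-.102,-.995*0,0]);ux=np.array([.995,-.102,0]);uy=np.array([.102,.995,0])
for dx in(-.008,.008):
  for dy in(-.0125,.0125):print(dx,dy,proj("side",p+ux*dx+uy*dy+[0,0,-.017]).round(1))
print("tip c",proj("side",p-[0,0,.017]))
for X in((.5139,.1398,.1104),):print(proj("side",X),proj("top",X))
for q in((261.3,187),(262,187.5)):print([v.round(4) for v in tri(q,(250.3,272.3))])
s=cv2.imread("pics/side0.png");print(s[181:196,254:272].tolist().__len__());print(s[181:200,252:272,0]);print(s[181:200,252:272,2])
t=cv2.imread("pics/top0.png");print(t[264:282,240:262,2])
E
```

```text
-0.008 -0.0125 [258.6 194.8]
-0.008 0.0125 [254.5 188.6]
0.008 -0.0125 [265.  192.8]
0.008 0.0125 [260.7 186.7]
tip c [259.70546427 190.70313616]
[260.34871923 187.07995175] [249.71951737 271.3705172 ]Traceback (most recent call last):
  File "<stdin>", line 8, in <module>
AttributeError: 'list' object has no attribute 'round'. Did you mean: 'count'?
```

```bash
python3 - <<'E'
from h import *
p=np.array(r.read_state()["ee_pos"]);print(p)
ux=np.array([.995,-.102,0]);uy=np.array([.102,.995,0])
i=r.snapshot("side");b=(190,70,320,230);c=crop(cv2.convertScaleAbs(i,alpha=1.6,beta=25),b,4)[:600]
for z,col in((-.017,(0,0,255)),(0,(0,255,255)),(.02,(0,255,0)),(.06,(255,0,255))):
  for dx in(-.008,.008):
    q=(proj("side",p+ux*dx-uy*.0125+[0,0,z])-b[:2])*4;cv2.circle(c,tuple(int(v) for v in q),3,col,-1)
cv2.imwrite("pics/m3.png",c)
E
```

```text
[0.51150971 0.14008197 0.11733915]
```

View pics/m3.png

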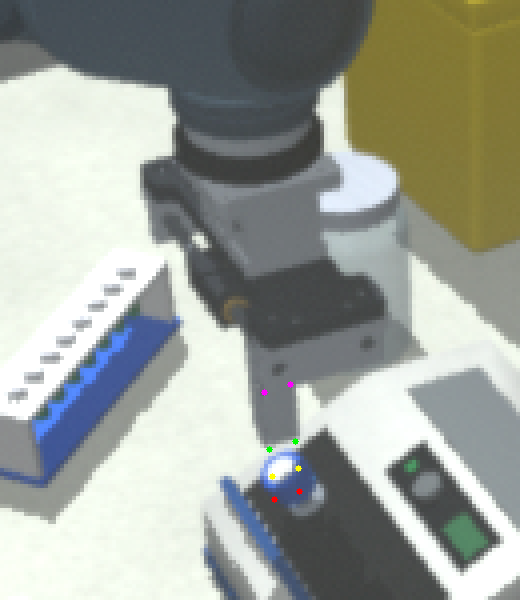

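```bash
python3 - <<'E'
from h import *
p=np.array(r.read_state()["ee_pos"])
ux=np.array([.995,-.102,0]);uy=np.array([.102,.995,0])
b=np.array((190,70))
for z in(.08,.12):
  for dx in(-.0375,.0375):
    for dy in(-.0885,.0885):print(z,dx,dy,((proj("side",p+ux*dx+uy*dy+[0,0,z])-b)*4).round(0))
# ray hypotheses for visible finger end lower corners, at heights
for q in((270,443),(297,443)):
    for z in(.1,.12,.14):print(q,z,onz("side",np.array(q)/4+b,z).round(3))
print("side of knob hyp", [onz("side",(261.2,186.7),z).round(3).tolist() for z in(.1,.11,.12)],[onz("top",(250.2,272),z).round(3).tolist() for z in(.1,.11,.12)])
E
```

```text
0.08 -0.0375 -0.0885 [266. 458.]
0.08 -0.0375 0.0885 [144. 281.]
0.08 0.0375 -0.0885 [397. 417.]
0.08 0.0375 0.0885 [266. 248.]
0.12 -0.0375 -0.0885 [259. 395.]
0.12 -0.0375 0.0885 [135. 220.]
0.12 0.0375 -0.0885 [395. 354.]
0.12 0.0375 0.0885 [261. 188.]
(270, 443) 0.1 [0.525 0.176 0.1  ]
(270, 443) 0.12 [0.514 0.153 0.12 ]
(270, 443) 0.14 [0.504 0.13  0.14 ]
(297, 443) 0.1 [0.539 0.167 0.1  ]
(297, 443) 0.12 [0.528 0.145 0.12 ]
(297, 443) 0.14 [0.517 0.122 0.14 ]
side of knob hyp [[0.522, 0.151, 0.1], [0.516, 0.14, 0.11], [0.511, 0.129, 0.12]] [[0.513, 0.14, 0.1], [0.512, 0.139, 0.11], [0.511, 0.137, 0.12]]
```

```bash
python3 - <<'E'
from h import *
s=r.read_state();p=np.array(s["ee_pos"]);print(np.round(s["qpos"],4))
ux=np.array([.995,-.102,0]);uy=np.array([.102,.995,0])
for z in(.08,.16):
  for dx in(-.0375,.0375):print(z,dx,proj("top",p+ux*dx-uy*.0885+[0,0,z]).round(1))
t=r.snapshot("top");c=crop(cv2.convertScaleAbs(t,alpha=1.8,beta=30),(195,190,335,310),4)
b=np.array((195,190))
for z,col in((.08,(0,0,255)),(.14,(0,255,255))):
  for dx in(-.0375,.0375):cv2.circle(c,tuple(int(v) for v in (proj("top",p+ux*dx-uy*.0885+[0,0,z])-b)*4),3,col,-1)
cv2.imwrite("pics/m4.png",c)
E
```

```text
[ 0.0534  0.0458  1.9216 -0.      1.1742 -1.4156]
0.08 -0.0375 [280.  287.4]
0.08 0.0375 [283.  255.5]
0.16 -0.0375 [276.5 284.5]
0.16 0.0375 [279.7 250.4]
```

View pics/m4.png

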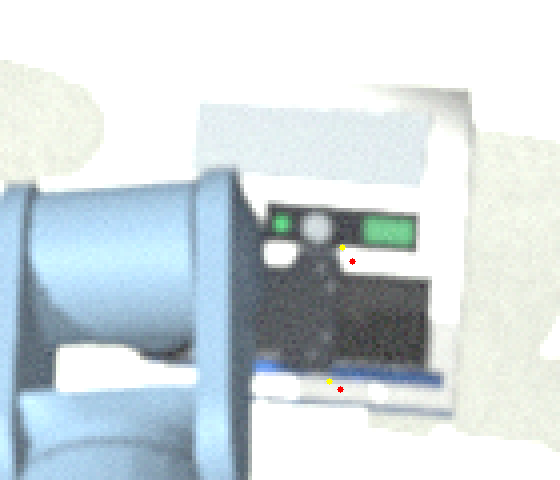

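The image shows the fingertip still well above the knob, and there is no force, so I keep lowering under force watch.

servo_tool:
  commands:
    - [[0,-0.002,0,-0.0025,0],[0,-0.0015,0,-0.0025,0],[0,0,0,0,0]]

```text
t: 3.97
ee_pos: [0.5072, 0.1401, 0.1117]
tool_rot: [0.742, 0.67, -0.001, -0.0]
force: [-0.3, -0.5, 0.0]
finger_gap: 0.0006
```

servo_tool:
  commands:
    - [[0,-0.001,0,-0.0025,0],[0,-0.001,0,-0.0025,0],[0,0,0,0,0]]

```text
t: 4.22
ee_pos: [0.5054, 0.1401, 0.1068]
tool_rot: [0.742, 0.67, -0.0, -0.0]
force: [0.2, -0.3, 0.3]
finger_gap: 0.0002
```

```bash
python3 - <<'E'
from h import *
i=r.snapshot("side");c=crop(cv2.convertScaleAbs(i,alpha=1.6,beta=25),(225,140,305,220),6)
cv2.imwrite("pics/m5.png",c);print(r.read_state()["force"])
E
```

```text
[ 0.10147765 -0.50700219 -0.21864133]
```

View pics/m5.png

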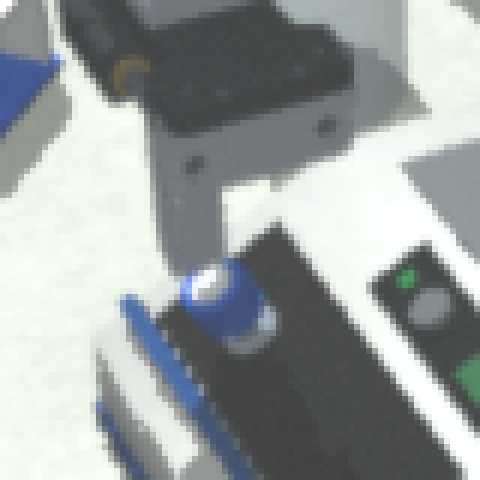

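The knob now hides the fingertip, so the fingers are on its far side (+x/+y). I'll triangulate the gripper itself to find the offset.

```bash
python3 - <<'E'
from h import *
p=np.array([.5115,.14,.1173]);uy=np.array([.102,.995,0]);ux=np.array([.995,-.102,0])
L=[]
for a,b in(((286,143),(278.3,251.5)),((255.8,153.8),(277.5,282))):
    X,e=tri(a,b);print(X.round(3),np.round(e,4),"rel tool",((X-p)@ux).round(3),((X-p)@uy).round(3),(X-p)[2].round(3))
s=cv2.imread("pics/side0.png");print("start tcp in side/top",proj("side",(.2705,.5904,.1899)),proj("top",(.2705,.5904,.1899)))
print("tip",proj("side",(.2705,.5904,.1729)))
for n in("side","top"):cv2.imwrite("pics/x.png",s)
c=np.hstack([crop(cv2.convertScaleAbs(s,alpha=1.6,beta=25),(20,0,140,120),3),crop(cv2.convertScaleAbs(cv2.imread("pics/top0.png"),alpha=1.8,beta=30),(0,330,100,450),3)])
for q in(proj("side",(.2705,.5904,.1729))-[20,0],proj("top",(.2705,.5904,.1729))-[0,330]+[120,0]):cv2.circle(c,tuple(int(v*3) for v in q),3,(0,0,255),-1)
cv2.imwrite("pics/m6.png",c)
E
```

```text
[0.538 0.052 0.274] [0.0006 0.0006] rel tool 0.035 -0.085 0.157
[0.471 0.054 0.272] [0.0006 0.0006] rel tool -0.032 -0.089 0.155
start tcp in side/top [ 87.74233228 100.55178442] [ 49.31275964 377.08149633]
tip [ 89.96901894 106.56332346]
```

View pics/m6.png

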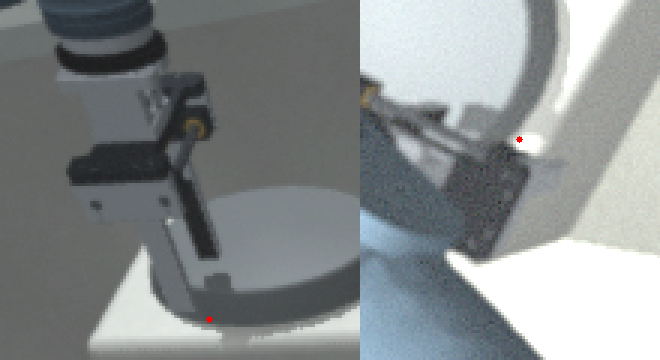

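Gripper xy triangulates right where the state says, but its fingers end well higher than stated. The knob should be about 10–13 mm further down, so I descend in small steps.

servo_tool:
  commands:
    - [[0,-0.002,0,-0.002,0],[0,-0.001,0,-0.002,0],[0,0,0,0,0]]

```text
t: 4.52
ee_pos: [0.5025, 0.1401, 0.1029]
tool_rot: [0.742, 0.67, -0.0, -0.0]
force: [-0.2, -0.2, -0.0]
finger_gap: 0.0004
```

servo_tool:
  commands:
    - [[0,0.0009,0,-0.0018,0],[0,0.0009,0,-0.0018,0],[0,0,0,0,0]]

```text
t: 4.77
ee_pos: [0.5048, 0.1401, 0.0995]
tool_rot: [0.742, 0.67, -0.0, -0.0]
force: [-0.5, 0.6, -0.2]
finger_gap: 0.0005
```

servo_tool:
  commands:
    - [[0,0.0009,0,-0.0018,0],[0,0,0,0,0]]

```text
t: 4.93
ee_pos: [0.5057, 0.1401, 0.0978]
tool_rot: [0.742, 0.67, -0.0, -0.0]
force: [-0.2, 0.3, 0.3]
finger_gap: 0.0007
```

servo_tool:
  commands:
    - [[0,0.0009,0,-0.0018,0],[0,0,0,0,0]]

```text
t: 5.1
ee_pos: [0.5067, 0.1401, 0.0963]
tool_rot: [0.742, 0.67, -0.0, -0.0]
force: [-1.3, -0.3, 2.4]
finger_gap: 0.0006
```

Contact: so the real fingertip is about 14 mm *above* the reported TCP z. I'll use that from here on.

servo_tool:
  commands:
    - [[0,0.0009,0,-0.0018,0],[0,0,0,0,0]]

```text
t: 5.27
ee_pos: [0.5077, 0.1401, 0.0947]
tool_rot: [0.742, 0.67, -0.0, 0.0]
force: [-2.1, 0.6, 4.4]
finger_gap: 0.0008
```

servo_tool:
  commands:
    - [[0,0.0009,0,-0.0018,0],[0,0,0,0,0]]

```text
t: 5.43
ee_pos: [0.5086, 0.14, 0.0927]
tool_rot: [0.742, 0.67, 0.0, 0.0]
force: [-2.0, -0.4, 5.0]
finger_gap: 0.0003
```

servo_tool:
  commands:
    - [[0,0.0007,0,-0.0013,0],[0,0,0,0,0]]

```text
t: 5.6
ee_pos: [0.5093, 0.14, 0.0914]
tool_rot: [0.742, 0.67, -0.0, 0.0]
force: [-3.1, -1.2, 4.9]
finger_gap: 0.0003
```

servo_tool:
  commands:
    - [[0,0.0007,0,-0.0013,0],[0,0,0,0,0]]

```text
t: 5.77
ee_pos: [0.51, 0.1399, 0.0901]
tool_rot: [0.742, 0.67, -0.0, 0.0]
force: [-3.0, -1.4, 4.3]
finger_gap: 0.0005
```

servo_tool:
  commands:
    - [[0,0.0005,0,-0.0009,0],[0,0,0,0,0]]

```text
t: 5.93
ee_pos: [0.5102, 0.1399, 0.0897]
tool_rot: [0.742, 0.67, -0.0, -0.0]
force: [-5.0, -1.0, 8.9]
finger_gap: 0.0007
```

servo_tool:
  commands:
    - [[0,0.0003,0,-0.0005,0],[0,0,0,0,0]]

```text
t: 6.1
ee_pos: [0.5103, 0.1399, 0.0896]
tool_rot: [0.742, 0.67, -0.001, -0.0]
force: [-6.5, -2.2, 11.6]
finger_gap: 0.0004
```

servo_tool:
  commands:
    - [[0,-0.004,0,0.008,0],[0,-0.008,0,0.016,0],[0,-0.008,0,0.03,0],[0,0,-0.01,0.04,0],[0,0,-0.04,0.01,0.061],[0.04,0,-0.041,0,0],[0.07,0,-0.041,0,0],[0.07,0,-0.041,0,0],[0.07,0,0,0,0]]

```text
t: 6.85
ee_pos: [0.4908, -0.0384, 0.1927]
tool_rot: [0.724, 0.69, -0.0, 0.001]
force: [-0.2, -0.3, 0.1]
finger_gap: 0.024
```

```bash
python3 - <<'E'
from h import *
i=r.snapshot("side");j=r.snapshot("top");cv2.imwrite("pics/s7.png",i);cv2.imwrite("pics/t7.png",j)
a=blobs(i,(100,110,50),(130,255,255),(245,165,285,205));print([x[:2] for x in a]);print(r.read_state()["ee_pos"])
b=blobs(j,(100,110,50),(130,255,255),(235,255,262,279));print([x[:2] for x in b])
Zm=(R.from_euler("z",-.102)*R.from_euler("y",-np.radians(27))).as_matrix();k=np.array([.5139,.1398,.1104])
print("pred in/out",proj("side",k).round(1),proj("side",k+.0175*Zm[:,2]).round(1),proj("top",k).round(1),proj("top",k+.0175*Zm[:,2]).round(1))
cv2.imwrite("pics/m7.png",np.hstack([crop(i,(225,140,325,240),4),crop(j,(225,210,325,310),4)]))
E
```

```text
[(90, [259.11, 186.18]), (54, [250.98, 197.56])]
[ 0.49053871 -0.0337927   0.19231281]
[(73, [248.53, 271.84])]
pred in/out [260.3 187.1] [256.7 182.8] [249.7 271.4] [248.4 273.9]
```

View pics/m7.png

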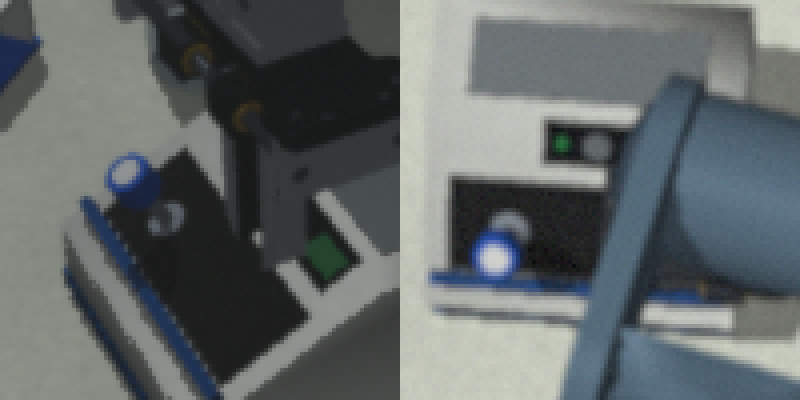

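Knob is out: disc at side (256.7,183) and top (248.5,273), as predicted for out. Now to the holder.

servo_tool:
  commands:
    - [[0.07,-0.005,-0.038,0,0.01],[0.07,-0.005,-0.038,0,0],[0.07,-0.005,-0.038,0,0],[0.07,-0.005,-0.038,0,0],[0.07,-0.005,-0.038,0,0],[0.07,-0.005,-0.038,0,0],[0.07,-0.0045,-0.039,-0.01,0],[0.07,0,0,-0.04,0],[0.07,0,0,-0.04,0],[0.07,0,0,-0.02,0],[0.07,0,0,0,0],[0.07,0,0,0,0]]

```text
t: 7.95
ee_pos: [0.4564, -0.298, 0.0817]
tool_rot: [0.717, 0.697, 0.0, -0.001]
force: [-0.0, -0.1, 0.8]
finger_gap: 0.07
```

```bash
python3 - <<'E'
from h import *
i=r.snapshot("side");cv2.imwrite("pics/s8.png",i);c=crop(cv2.convertScaleAbs(i,alpha=1.5,beta=20),(270,250,400,390),5)[:600]
s=r.read_state();p=np.array(s["ee_pos"]);print(p,s["finger_gap"])
for dz,col in((.014,(0,0,255)),(-.017,(0,255,255))):
  for dy in(-.035,.035):
    q=(proj("side",p+[0.04*dy,dy,dz])-[270,250])*5;print(q);cv2.circle(c,tuple(int(v) for v in q),4,col,-1)
cv2.imwrite("pics/m8.png",c)
E
```

```text
[ 0.4574087  -0.29926243  0.0836472 ] 0.06999047110920935
[474.89779281 509.3446241 ]
[362.96783991 363.83551382]
[467.26473221 555.02869352]
[358.53482153 411.10657359]
```

View pics/m8.png

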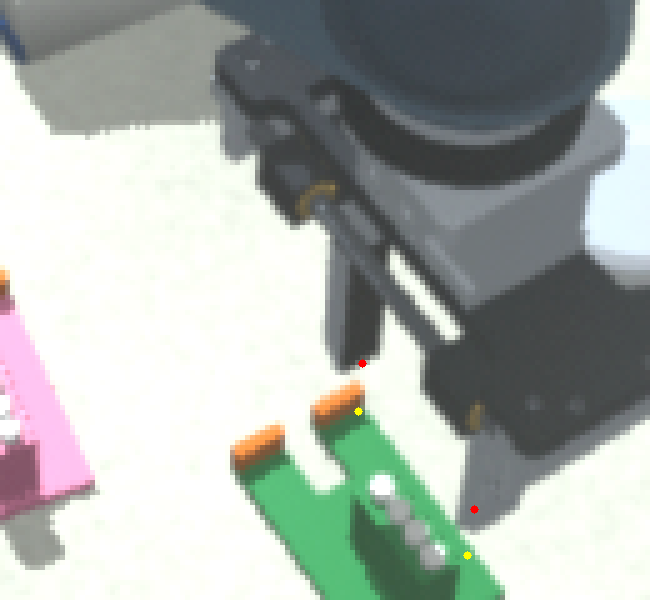

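The red dots (tip = ee z + 14 mm) sit exactly on the fingertips, which confirms the offset. Lowering straddling the block.

servo_tool:
  commands:
    - [[0.07,0,-0.002,-0.03,0],[0.07,0,0,-0.03,0],[0.07,0,0,0,0],[0.07,0,0,0,0]]

```text
t: 8.33
ee_pos: [0.4568, -0.3016, 0.0237]
tool_rot: [0.718, 0.696, 0.0, 0.0]
force: [0.5, -0.3, 0.5]
finger_gap: 0.0699
```

servo_tool:
  commands:
    - [[0.07,0,0,-0.01,0],[0.07,0,0,-0.008,0],[0.07,0,0,0,0]]

```text
t: 8.58
ee_pos: [0.4562, -0.3018, 0.0046]
tool_rot: [0.718, 0.696, 0.0, -0.0]
force: [0.4, 0.3, -0.3]
finger_gap: 0.0701
```

servo_tool:
  commands:
    - [[0.07,0,0,-0.004,0],[0.07,0,0,-0.004,0],[0.07,0,0,0,0],[0.07,0,0,0,0]]

```text
t: 8.92
ee_pos: [0.4561, -0.3018, -0.0035]
tool_rot: [0.718, 0.696, 0.0, -0.0]
force: [-0.5, 0.3, 0.3]
finger_gap: 0.0699
```

servo_tool:
  commands:
    - [[0.03,0,0,0,0],[0.03,0,0,0,0],[0.03,0,0,0,0],[0.03,0,0,0,0],[0.03,0,0,0,0],[0.03,0,0,0,0]]
  grip_force: 15

```text
t: 9.42
ee_pos: [0.4562, -0.3019, -0.0032]
tool_rot: [0.718, 0.696, 0.0, 0.0]
force: [0.5, -0.0, 0.8]
finger_gap: 0.0464
```

servo_tool:
  commands:
    - [[0.03,0,0,0.03,0],[0.03,0,0,0.04,0],[0.03,0,0,0.04,0],[0.03,0,0,0.04,0],[0.03,0,0,0.03,-0.059],[0.03,0,0,0,0],[0.03,0,0,0,0]]

```text
t: 10.0
ee_pos: [0.4569, -0.3027, 0.1784]
tool_rot: [0.738, 0.675, 0.0, 0.002]
force: [0.3, 0.4, -1.7]
finger_gap: 0.0458
```

Gripped (46 mm gap, about 1.7 N weight). Carrying it to above the deck, grip point about 110 mm to −y of the stem.

servo_tool:
  commands:
    - [[0.03,0.0035,0.037,0,0],[0.03,0.0035,0.037,0,0],[0.03,0.0035,0.037,0,0],[0.03,0.0035,0.037,0,0],[0.03,0.0035,0.037,0,0],[0.03,0.0035,0.037,0,0],[0.03,0.0035,0.037,0,0],[0.03,0.0035,0.037,0,0],[0.03,0.0035,0.037,0,-0.01],[0.03,0,0,-0.03,0],[0.03,0,0,0,0],[0.03,0,0,0,0]]

```text
t: 11.0
ee_pos: [0.4847, 0.0317, 0.1431]
tool_rot: [0.741, 0.671, -0.003, -0.003]
force: [0.1, -0.2, -0.2]
finger_gap: 0.0462
```

```bash
cat > d.py <<'E'
from h import *
s=r.read_state();p=np.array(s["ee_pos"]);P=p+[0,0,.033];C=np.array([.5286,.1383,.0814])
Z=(R.from_euler("z",-.102)*R.from_euler("y",-np.radians(27))).as_matrix()
q=s["tool_rot"];print("ee",p.round(4),"grasp pt deck",(Z.T@(P-C)).round(4),"yaw",2*np.arctan2(q[1],q[0])-np.pi/2,"gap",s["finger_gap"],np.round(s["force"],1))
E
python3 d.py
```

```text
ee [0.4847 0.0317 0.1431] grasp pt deck [ 0.0137 -0.1106  0.0993] yaw -0.09867190788561353 gap 0.04622139835469168 [ 0.1 -0.2 -0.2]
```

servo_tool:
  commands:
    - [[0.03,0.005,-0.0005,-0.018,0],[0.03,0.005,-0.0005,-0.018,0],[0.03,0.005,-0.0005,-0.017,0],[0.03,0,0,0,0],[0.03,0,0,0,0]]
  grip_force: 6

```text
t: 11.42
ee_pos: [0.502, 0.0286, 0.0932]
tool_rot: [0.742, 0.67, -0.001, -0.001]
force: [0.4, 0.8, -0.5]
finger_gap: 0.0458
```

servo_tool:
  commands:
    - [[0.03,0.0009,-0.0001,-0.0018,0],[0.03,0.0009,-0.0001,-0.0018,0],[0.03,0.0009,-0.0001,-0.0018,0],[0.03,0,0,0,0]]

```text
t: 11.75
ee_pos: [0.5056, 0.0291, 0.0887]
tool_rot: [0.742, 0.671, 0.0, 0.0]
force: [0.1, -0.5, -2.2]
finger_gap: 0.0454
```

servo_tool:
  commands:
    - [[0.03,0.0009,-0.0001,-0.0018,0],[0.03,0.0009,-0.0001,-0.0018,0],[0.03,0,0,0,0]]

```text
t: 12.0
ee_pos: [0.5068, 0.0291, 0.0848]
tool_rot: [0.741, 0.671, -0.001, -0.0]
force: [-3.3, -0.4, 1.5]
finger_gap: 0.0459
```

```bash
python3 d.py
```

```text
ee [0.5068 0.0291 0.0848] grasp pt deck [ 0.0071 -0.1109  0.0372] yaw -0.09962722460571394 gap 0.045940558047319176 [-3.3 -0.4  1.5]
```

servo_tool:
  commands:
    - [[0.03,0.0003,0,-0.002,0],[0.03,0.0003,0,-0.002,0],[0.03,0,0,0,0]]
  grip_force: 4

```text
t: 12.25
ee_pos: [0.5074, 0.029, 0.0801]
tool_rot: [0.741, 0.671, -0.0, -0.0]
force: [-2.1, -0.3, 0.4]
finger_gap: 0.0455
```

servo_tool:
  commands:
    - [[0.03,0.0003,0,-0.002,0],[0.03,0.0003,0,-0.0015,0],[0.03,0,0,0,0]]

```text
t: 12.5
ee_pos: [0.5083, 0.0291, 0.0767]
tool_rot: [0.742, 0.671, -0.0, -0.0]
force: [-1.3, 0.1, -0.1]
finger_gap: 0.0459
```

```bash
python3 d.py; python3 - <<'E'
from h import *
i=r.snapshot("side");cv2.imwrite("pics/s9.png",i);cv2.imwrite("pics/m9.png",crop(cv2.convertScaleAbs(i,alpha=1.5,beta=20),(225,140,345,250),5))
E
```

```text
ee [0.5083 0.0291 0.0767] grasp pt deck [ 0.0047 -0.1107  0.0293] yaw -0.09982841273405918 gap 0.04593872674801881 [-1.3  0.1 -0.1]
```

View pics/m9.png

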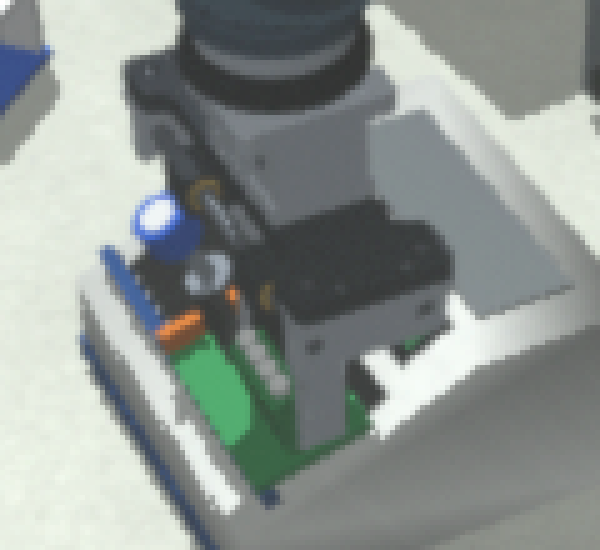

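The plate's lower edge rides on the ledge: green covers the ledge between crop (165,330) and (260,490), so it isn't fully flat. I'll lift a little, shift upslope 10 mm and press down again.

servo_tool:
  commands:
    - [[0.03,-0.0014,0,0.003,0],[0.03,0.0045,-0.0005,0.0023,0],[0.03,0.0045,-0.0005,0.0023,0],[0.03,0,0,0,0],[0.03,0.0009,0,-0.0018,0],[0.03,0.0009,0,-0.0018,0],[0.03,0,0,0,0]]

```text
t: 13.13
ee_pos: [0.5177, 0.0281, 0.0807]
tool_rot: [0.741, 0.671, -0.0, -0.0]
force: [-0.3, -0.4, -1.9]
finger_gap: 0.0461
```

servo_tool:
  commands:
    - [[0.03,0.0009,0,-0.0018,0],[0.03,0,0,0,0]]

```text
t: 13.3
ee_pos: [0.518, 0.0281, 0.0789]
tool_rot: [0.741, 0.671, -0.001, -0.001]
force: [-2.9, -0.1, -0.2]
finger_gap: 0.0455
```

```bash
python3 d.py; python3 - <<'E'
from h import *
i=r.snapshot("side");cv2.imwrite("pics/s10.png",i)
print([x[:2]+(x[2][1:],) for x in blobs(i,(100,110,50),(130,255,255),(243,188,285,245))])
E
```

```text
ee [0.518  0.0281 0.0789] grasp pt deck [ 0.0145 -0.1107  0.0268] yaw -0.09971079845385455 gap 0.04553989082578377 [-2.9 -0.1 -0.2]
[(33, [258.88, 189.21], ((3.0, 10.0), 90.0)), (177, [261.82, 214.08], ((57.688819885253906, 3.3282015323638916), 56.3099365234375)), (10, [257.9, 234.9], ((9.433980941772461, 0.9539980888366699), 57.9946174621582))]
```

The ledge is visible again in full. Now sliding down-slope, still gripping lightly, until it meets the ledge.

servo_tool:
  commands:
    - [[0.03,-0.0022,0.0002,-0.0011,0],[0.03,-0.0022,0.0002,-0.0011,0],[0.03,-0.0022,0.0002,-0.0011,0],[0.03,0,0,0,0]]

```text
t: 13.68
ee_pos: [0.5146, 0.0284, 0.0777]
tool_rot: [0.742, 0.671, 0.002, 0.003]
force: [5.4, -0.1, 1.7]
finger_gap: 0.0459
```

servo_tool:
  commands:
    - [[0.03,-0.0022,0.0002,-0.0011,0],[0.03,0,0,0,0]]

```text
t: 13.85
ee_pos: [0.5127, 0.0286, 0.0771]
tool_rot: [0.742, 0.671, 0.003, 0.003]
force: [4.7, 0.2, 4.1]
finger_gap: 0.046
```

servo_tool:
  commands:
    - [[0.03,-0.0018,0.0002,-0.0009,0],[0.03,0,0,0,0]]

```text
t: 14.02
ee_pos: [0.511, 0.0288, 0.0763]
tool_rot: [0.742, 0.671, 0.003, 0.003]
force: [4.9, -0.2, 5.7]
finger_gap: 0.046
```

```bash
python3 d.py; python3 - <<'E'
from h import *
i=r.snapshot("side");cv2.imwrite("pics/s11.png",i)
print([x[:2]+(x[2][1:],) for x in blobs(i,(100,110,50),(130,255,255),(243,188,285,245))])
E
```

```text
ee [0.511  0.0288 0.0763] grasp pt deck [ 0.007  -0.1107  0.0277] yaw -0.10012544993130557 gap 0.04599527941749753 [ 4.9 -0.2  5.7]
[(33, [258.88, 189.21], ((3.0, 10.0), 90.0)), (163, [261.29, 213.49], ((57.6865234375, 3.1225407123565674), 56.82148742675781)), (9, [249.33, 221.0], ((9.429903030395508, 0.5547001957893372), 56.3099365234375)), (9, [258.78, 236.11], ((7.202939987182617, 0.8574929237365723), 59.03623962402344))]
```

servo_tool:
  commands:
    - [[0.052,0,0,0,0],[0.06,0,0,0,0],[0.07,0,0,0,0],[0.07,0,0,0,0],[0.07,0,0,0,0],[0.07,0,0,0.02,0],[0.07,0,0,0.04,0],[0.07,-0.02,-0.035,0.02,0],[0.07,-0.02,-0.035,0.02,0],[0.07,-0.02,-0.035,0,0],[0.04,-0.02,-0.035,0,0],[0,-0.02,-0.035,0,0]]

```text
t: 15.07
ee_pos: [0.4099, -0.1417, 0.1713]
tool_rot: [0.741, 0.671, 0.0, 0.0]
force: [0.2, -0.3, -0.8]
finger_gap: 0.0601
```

```bash
cat > v.py <<'E'
import sys
from h import *
i=r.snapshot("side");j=r.snapshot("top");n=sys.argv[1];cv2.imwrite(f"pics/s{n}.png",i);cv2.imwrite(f"pics/t{n}.png",j)
C=np.array([.5286,.1383,.0814]);Z=(R.from_euler("z",-.102)*R.from_euler("y",-np.radians(27))).as_matrix()
def ondeck(n,p,h):
    o,d=ray(n,p);o=Z.T@(o-C);d=Z.T@d;return (o+d*(h-o[2])/d[2]).round(4)[:2]
print("state",r.read_state()["ee_pos"],"blue side",[x[:2] for x in blobs(i,(100,110,50),(130,255,255),(240,165,285,245))])
for nm,img,bx in(("side",i,(240,170,345,250)),("top",j,(225,240,330,300))):
    for a,c,q in blobs(img,(3,120,80),(22,255,255),bx,4):print(nm,"lip",a,c,"deck",ondeck(nm,c,.014))
    g=[b for b in blobs(img,(45,100,40),(90,255,255),bx,40)]
    for a,c,q in g:print(nm,"green",a,c,[ondeck(nm,k,.005).tolist() for k in cv2.boxPoints(q)])
    for a,c,q in blobs(img,(0,0,150),(180,60,255),(265,200,310,240) if nm=="side" else (260,262,310,285),3):
        if a<80:print(nm,"white",a,c,"deck",ondeck(nm,c,.046))
E
python3 v.py 12
```

```text
state [ 0.40880689 -0.14443755  0.1709668 ] blue side [(4, [242.5, 210.0]), (19, [263.0, 217.42]), (8, [250.88, 223.5]), (14, [258.21, 235.43])]
side green 59 [306.32, 203.53] [[0.0538, -0.0881], [0.0692, -0.0884], [0.0688, -0.116], [0.0537, -0.1158]]
side white 6 [308.67, 212.5] deck [ 0.0541 -0.1642]
side white 11 [265.45, 232.18] deck [-0.045  -0.1339]
top lip 43 [266.35, 263.23] deck [ 0.0182 -0.0385]
top lip 28 [265.82, 276.68] deck [-0.0182 -0.0383]
top green 80 [291.38, 247.32] [[0.0548, -0.0818], [0.0718, -0.0829], [0.0707, -0.1144], [0.0538, -0.1135]]
top green 712 [286.25, 269.72] [[-0.0326, -0.0411], [0.0308, -0.0435], [0.031, -0.1368], [-0.0322, -0.1357]]
top white 55 [293.33, 276.18] deck [ 0.0019 -0.111 ]
top white 5 [262.0, 284.0] deck [-0.0257 -0.0339]
```

Top view: holder flat and square on the deck (plate x −32…+31 mm, lips symmetric at y −38 mm), about 61 mm short of home, as planned. Now pushing from −y with shut fingers.

servo_tool:
  commands:
    - [[0,0.0232,0.0324,0,0],[0,0.0232,0.0324,0,0],[0,0.0232,0.0324,0,0],[0,0.0232,0.0324,0,0],[0,0,0,0,0],[0,0,0,-0.03,0],[0,0,0,-0.03,0],[0,0,0,-0.02,0],[0,0,0,0,0],[0,0,0,0,0]]
  grip_force: 20

```text
t: 16.0
ee_pos: [0.5028, -0.0105, 0.0901]
tool_rot: [0.741, 0.671, -0.001, -0.001]
force: [0.3, -0.1, 0.4]
finger_gap: 0.001
```

```bash
python3 d.py
```

```text
ee [ 0.5028 -0.0105  0.0901] grasp pt deck [ 0.0095 -0.1507  0.042 ] yaw -0.09935178169549941 gap 0.0009806795014074702 [ 0.3 -0.1  0.4]
```

servo_tool:
  commands:
    - [[0,-0.001,-0.004,0,0],[0,0,0,-0.007,0],[0,0,0,-0.0065,0],[0,0,0,0,0],[0,0,0,0,0]]

```text
t: 16.42
ee_pos: [0.5026, -0.0152, 0.0775]
tool_rot: [0.742, 0.671, -0.0, -0.0]
force: [0.7, -1.1, 0.7]
finger_gap: 0.0005
```

servo_tool:
  commands:
    - [[0,0.0005,0.005,0,0],[0,0.0005,0.005,0,0],[0,0.0005,0.005,0,0],[0,0.0005,0.005,0,0],[0,0,0,0,0]]

```text
t: 16.83
ee_pos: [0.505, 0.0058, 0.0778]
tool_rot: [0.741, 0.671, 0.0, 0.0]
force: [0.6, -0.1, -0.6]
finger_gap: 0.0007
```

servo_tool:
  commands:
    - [[0,0.0005,0.005,0,0],[0,0.0005,0.005,0,0],[0,0.0005,0.005,0,0],[0,0.0005,0.005,0,0],[0,0,0,0,0]]

```text
t: 17.25
ee_pos: [0.507, 0.0259, 0.0776]
tool_rot: [0.741, 0.671, 0.0, -0.0]
force: [-0.3, -0.0, -0.4]
finger_gap: 0.0007
```

```bash
python3 d.py; python3 v.py 13
```

```text
ee [0.507  0.0259 0.0776] grasp pt deck [ 0.0043 -0.1141  0.0306] yaw -0.0990680507745989 gap 0.0006712658819943358 [-0.3 -0.  -0.4]
state [0.5067686  0.02545299 0.07746458] blue side [(82, [258.72, 186.26]), (172, [261.88, 214.27]), (4, [242.5, 210.0]), (12, [257.92, 234.83])]
side lip 7 [256.0, 199.0] deck [-0.026  -0.0032]
side green 271 [269.34, 213.97] [[-0.0324, -0.0093], [-0.0073, -0.0106], [-0.006, -0.1081], [-0.0298, -0.107]]
side white 11 [270.0, 237.82] deck [-0.0433 -0.1545]
```

Holder is moving with the fingers (lip at y ≈ −3 mm in side view). About 28 mm to go.

servo_tool:
  commands:
    - [[0,0.0005,0.005,0,0],[0,0.0005,0.005,0,0],[0,0.0005,0.005,0,0],[0,0.0005,0.005,0,0],[0,0,0,0,0]]

```text
t: 17.77
ee_pos: [0.5088, 0.0459, 0.0775]
tool_rot: [0.741, 0.671, 0.0, -0.0]
force: [-0.1, 1.0, 0.4]
finger_gap: 0.0006
```

servo_tool:
  commands:
    - [[0,0.0003,0.003,0,0],[0,0.0002,0.002,0,0],[0,0,0,0,0]]

```text
t: 18.02
ee_pos: [0.5093, 0.0503, 0.0775]
tool_rot: [0.741, 0.671, 0.0, -0.0]
force: [0.2, 0.1, 0.0]
finger_gap: 0.0004
```

servo_tool:
  commands:
    - [[0,0.0002,0.0015,0,0],[0,0,0,0,0]]

```text
t: 18.18
ee_pos: [0.5095, 0.0515, 0.0776]
tool_rot: [0.742, 0.671, 0.0, -0.0]
force: [0.6, -0.3, 0.0]
finger_gap: 0.0005
```

servo_tool:
  commands:
    - [[0,0.0002,0.0015,0,0],[0,0,0,0,0]]

```text
t: 18.35
ee_pos: [0.5097, 0.0529, 0.0776]
tool_rot: [0.742, 0.671, -0.0, -0.0]
force: [-0.2, -0.1, 0.0]
finger_gap: 0.0005
```

```bash
python3 d.py; python3 v.py 14
```

```text
ee [0.5097 0.0529 0.0776] grasp pt deck [ 0.0043 -0.0869  0.0306] yaw -0.09989037618165764 gap 0.0004753622807181444 [-0.2 -0.1  0. ]
state [0.50972328 0.05290534 0.07762918] blue side [(69, [258.64, 186.96]), (160, [261.29, 213.37]), (4, [242.5, 210.0]), (7, [250.57, 223.0]), (8, [258.5, 235.75])]
side lip 10 [252.4, 192.1] deck [-0.024   0.0228]
side green 265 [264.63, 206.92] [[-0.0316, 0.0202], [-0.0056, 0.0183], [-0.0055, -0.0824], [-0.03, -0.0807]]
side green 60 [305.92, 203.63] [[0.0538, -0.0887], [0.0683, -0.089], [0.0679, -0.116], [0.0537, -0.1158]]
side white 8 [296.38, 206.62] deck [ 0.0407 -0.1299]
side white 79 [304.8, 218.73] deck [ 0.0398 -0.1713]
```

servo_tool:
  commands:
    - [[0,0.0001,0.001,0,0],[0,0.0001,0.001,0,0],[0,0,0,0,0]]

```text
t: 18.7
ee_pos: [0.51, 0.0549, 0.0777]
tool_rot: [0.741, 0.671, 0.0, 0.0]
force: [-1.3, -1.9, 0.7]
finger_gap: 0.0008
```

servo_tool:
  commands:
    - [[0,0.0001,0.001,0,0],[0,0.0001,0.001,0,0],[0,0,0,0,0]]

```text
t: 18.95
ee_pos: [0.5101, 0.0561, 0.0777]
tool_rot: [0.741, 0.671, -0.001, 0.001]
force: [-0.4, -4.8, 1.1]
finger_gap: 0.0006
```

servo_tool:
  commands:
    - [[0,0.0001,0.001,0,0],[0,0,0,0,0]]

```text
t: 19.12
ee_pos: [0.5102, 0.0562, 0.0778]
tool_rot: [0.741, 0.671, -0.002, 0.001]
force: [-1.6, -8.2, 1.3]
finger_gap: 0.0003
```

Stop felt (8 N) at the expected place. Backing off, rising, and checking.

servo_tool:
  commands:
    - [[0,-0.001,-0.01,0,0],[0,-0.001,-0.01,0,0],[0,0,0,0.04,0],[0,0,0,0.04,0],[0,0,-0.04,0.01,0],[0,0,-0.04,0,0],[0,0,-0.04,0,0],[0,0,-0.04,0,0],[0,0,0,0,0],[0,0,0,0,0]]

```text
t: 19.95
ee_pos: [0.508, -0.1239, 0.1675]
tool_rot: [0.743, 0.669, 0.0, -0.0]
force: [-0.6, 0.2, -0.6]
finger_gap: 0.0006
```

```bash
python3 v.py 15; python3 - <<'E'
import cv2,numpy as np
from h import crop
i=cv2.imread("pics/s15.png");j=cv2.imread("pics/t15.png")
cv2.imwrite("pics/m15.png",np.hstack([crop(cv2.convertScaleAbs(i,alpha=1.5,beta=20),(235,160,315,250),5),crop(cv2.convertScaleAbs(j,alpha=1.5,beta=20),(230,225,310,315),5)]))
E
```

```text
state [ 0.5079393  -0.12162654  0.16727517] blue side [(81, [259.06, 186.04]), (181, [262.75, 215.64]), (8, [258.5, 235.75])]
side lip 13 [266.62, 180.0] deck [0.0206 0.0258]
side lip 10 [251.7, 191.5] deck [-0.0246  0.026 ]
side green 672 [271.76, 201.96] [[-0.0335, 0.0208], [0.0294, 0.0185], [0.0296, -0.0791], [-0.03, -0.0772]]
side green 64 [305.94, 203.39] [[0.0538, -0.0881], [0.0692, -0.0884], [0.0688, -0.116], [0.0537, -0.1158]]
side white 70 [304.94, 218.94] deck [ 0.0398 -0.172 ]
side white 12 [295.0, 229.08] deck [ 0.0106 -0.1774]
side white 18 [289.06, 233.0] deck [-0.0042 -0.176 ]
top lip 43 [241.86, 261.44] deck [0.0178 0.0238]
top lip 24 [241.29, 274.54] deck [-0.0178  0.0247]
top green 79 [291.41, 247.37] [[0.0545, -0.084], [0.0717, -0.0851], [0.0707, -0.1141], [0.0535, -0.1132]]
top green 620 [265.3, 266.4] [[-0.0315, 0.0212], [0.0311, 0.0177], [0.031, -0.08], [-0.0314, -0.0779]]
top white 52 [268.54, 275.06] deck [-0.0004 -0.0495]
top white 9 [264.0, 284.0] deck [-0.0253 -0.0389]
```

View pics/m15.png

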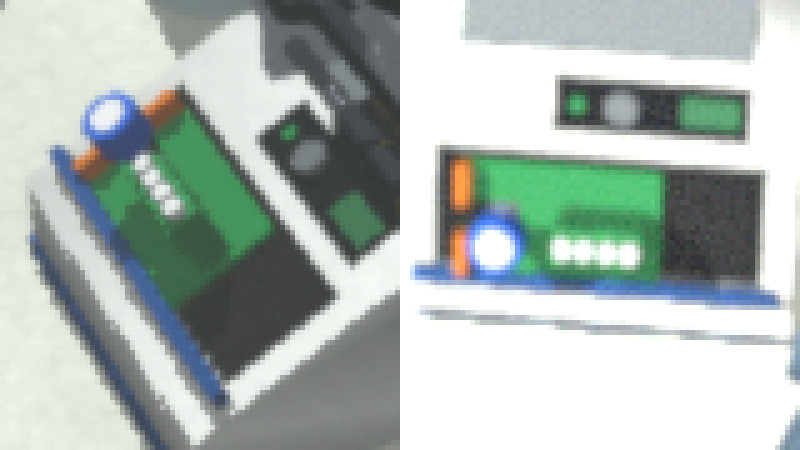

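Holder is flat, lower edge on the ledge, slot fully home (caps at deck (0, −49.5) mm, nominal −50), knob still out. Now the second press.

servo_tool:
  commands:
    - [[0,-0.002,0.0375,0,0],[0,-0.002,0.0375,0,0],[0,-0.002,0.0375,0,0],[0,-0.002,0.0375,0,0],[0,-0.002,0.0375,0,0],[0,-0.002,0.0375,0,0],[0,-0.002,0.0375,0,0],[0,0,0,0,0],[0,0,0,-0.02,0],[0,0,0,-0.02,0],[0,0,0,0,0],[0,0,0,0,0]]

```text
t: 21.05
ee_pos: [0.4928, 0.1411, 0.1267]
tool_rot: [0.741, 0.672, -0.001, -0.001]
force: [-0.5, 0.7, -0.0]
finger_gap: 0.0005
```

servo_tool:
  commands:
    - [[0,0.0009,0,-0.0018,0],[0,0.0009,0,-0.0018,0],[0,0.0009,0,-0.0018,0],[0,0.0009,0,-0.0018,0],[0,0.0009,0,-0.0018,0],[0,0.0009,0,-0.0018,0],[0,0.0009,0,-0.0018,0],[0,0.0009,0,-0.0018,0],[0,0.0009,0,-0.0018,0],[0,0,0,0,0]]

```text
t: 21.88
ee_pos: [0.5024, 0.1403, 0.1114]
tool_rot: [0.741, 0.671, -0.0, -0.0]
force: [-1.1, -0.7, 1.9]
finger_gap: 0.0
```

servo_tool:
  commands:
    - [[0,0.0009,-0.0001,-0.0018,0],[0,0.0009,-0.0001,-0.0018,0],[0,0.0009,-0.0001,-0.0018,0],[0,0.0009,-0.0001,-0.0018,0],[0,0.0009,-0.0001,-0.0018,0],[0,0.0009,-0.0001,-0.0018,0],[0,0.0009,-0.0001,-0.0018,0],[0,0.0009,-0.0001,-0.0018,0],[0,0,0,0,0]]

```text
t: 22.63
ee_pos: [0.5098, 0.1396, 0.0968]
tool_rot: [0.742, 0.671, 0.0, 0.0]
force: [-1.4, -1.1, 3.7]
finger_gap: 0.0006
```

servo_tool:
  commands:
    - [[0,0.0006,0,-0.0012,0],[0,0.0005,0,-0.0009,0],[0,0,0,0,0]]

```text
t: 22.88
ee_pos: [0.5108, 0.1395, 0.0949]
tool_rot: [0.741, 0.671, 0.0, 0.0]
force: [-1.2, -1.6, 4.6]
finger_gap: 0.0002
```

servo_tool:
  commands:
    - [[0,0.0003,0,-0.0006,0],[0,0,0,0,0]]

```text
t: 23.05
ee_pos: [0.511, 0.1395, 0.0943]
tool_rot: [0.742, 0.671, -0.0, 0.0]
force: [-1.2, -1.5, 5.2]
finger_gap: 0.0006
```

servo_tool:
  commands:
    - [[0,0.0006,0,-0.0012,0],[0,0.0003,0,-0.0006,0],[0,0,0,0,0]]

```text
t: 23.3
ee_pos: [0.5119, 0.1394, 0.0925]
tool_rot: [0.741, 0.671, -0.0, 0.0]
force: [-2.2, -1.1, 4.7]
finger_gap: 0.0003
```

servo_tool:
  commands:
    - [[0,0.0004,0,-0.0008,0],[0,0,0,0,0]]

```text
t: 23.47
ee_pos: [0.5123, 0.1394, 0.0918]
tool_rot: [0.741, 0.671, -0.0, 0.0]
force: [-2.8, -1.2, 5.0]
finger_gap: 0.0007
```

servo_tool:
  commands:
    - [[0,0.0003,0,-0.0006,0],[0,0,0,0,0]]

```text
t: 23.63
ee_pos: [0.5126, 0.1394, 0.0912]
tool_rot: [0.741, 0.671, -0.0, 0.0]
force: [-2.4, -1.7, 5.4]
finger_gap: 0.0005
```

servo_tool:
  commands:
    - [[0,0.0003,0,-0.0006,0],[0,0,0,0,0]]

```text
t: 23.8
ee_pos: [0.5128, 0.1393, 0.091]
tool_rot: [0.741, 0.671, -0.0, 0.0]
force: [-4.0, -2.3, 8.0]
finger_gap: 0.0007
```

servo_tool:
  commands:
    - [[0,0.0003,0,-0.0006,0],[0,0,0,0,0]]

```text
t: 23.97
ee_pos: [0.5129, 0.1393, 0.0909]
tool_rot: [0.741, 0.671, -0.001, -0.0]
force: [-7.5, -2.7, 11.4]
finger_gap: 0.001
```

Stop felt (about 14 N). Withdrawing along the axis and away.

servo_tool:
  commands:
    - [[0,-0.0018,0,0.0036,0],[0,-0.0036,0,0.0072,0],[0,-0.009,0,0.018,0],[0,-0.008,0,0.03,0],[0,0,0,0.03,0],[0,0,-0.04,0,0],[0,0,-0.04,0,0],[0,0,-0.04,0,0],[0,0,-0.04,0,0],[0,0,-0.04,0,0],[0,0,-0.04,0,0],[0,0,-0.03,0,0]]

```text
t: 24.97
ee_pos: [0.4903, -0.133, 0.1785]
tool_rot: [0.742, 0.67, 0.0, 0.0]
force: [0.4, 0.5, -0.7]
finger_gap: 0.0006
```

```bash
python3 v.py 16; python3 - <<'E'
from h import *
for n in("side","top"):
    a=cv2.imread(f"pics/{n}0.png");b=cv2.imread(f"pics/{n[0]}16.png")
    d=cv2.absdiff(a,b).max(2)>45;k,l,st,c=cv2.connectedComponentsWithStats(d.astype(np.uint8))
    print(n,[st[i].tolist() for i in range(1,k) if st[i,4]>25])
t=cv2.imread("pics/t16.png");s=cv2.imread("pics/s16.png")
W=((0,0,150),(180,110,255));print([x[:2] for x in blobs(t,*W,(243,265,257,280),5)],[x[:2] for x in blobs(t,(100,110,50),(130,255,255),(238,260,262,279))])
print([x[:2] for x in blobs(s,*W,(250,176,270,196),5)])
E
```

```text
state [ 0.49048457 -0.13387483  0.17852605] blue side [(4, [256.75, 185.5]), (49, [262.29, 188.76]), (182, [262.7, 215.58]), (6, [248.33, 219.5]), (8, [258.5, 235.75])]
side lip 13 [266.62, 180.0] deck [0.0206 0.0258]
side lip 10 [252.0, 191.3] deck [-0.0237  0.0259]
side green 665 [271.95, 202.36] [[-0.0333, 0.0217], [0.0296, 0.019], [0.0295, -0.0803], [-0.03, -0.078]]
side white 3 [271.0, 238.67] deck [-0.0425 -0.1581]
top lip 45 [241.91, 261.38] deck [0.018  0.0237]
top lip 30 [241.63, 274.53] deck [-0.0177  0.0238]
top green 79 [291.48, 247.29] [[0.0548, -0.084], [0.072, -0.0851], [0.071, -0.1144], [0.0538, -0.1135]]
top green 631 [265.19, 266.83] [[-0.0319, 0.0211], [0.0308, 0.0177], [0.0311, -0.0801], [-0.0314, -0.0782]]
top white 51 [268.53, 275.04] deck [-0.0004 -0.0494]
top white 9 [264.0, 284.0] deck [-0.0253 -0.0389]
side [[271, 42, 76, 53, 1834], [175, 50, 189, 171, 6678], [211, 63, 7, 6, 27], [90, 66, 52, 18, 198], [68, 69, 25, 17, 160], [144, 68, 24, 24, 374], [299, 105, 57, 38, 653], [0, 132, 86, 104, 6522], [269, 183, 20, 28, 214], [81, 186, 75, 126, 5091], [261, 191, 13, 14, 78], [20, 235, 17, 26, 76], [47, 237, 25, 58, 843], [107, 313, 30, 109, 1078], [332, 326, 39, 54, 632], [316, 335, 20, 20, 229], [325, 358, 11, 17, 34], [212, 373, 213, 107, 9989], [0, 420, 27, 60, 1521], [121, 422, 12, 34, 268], [129, 460, 6, 20, 58]]
top [[268, 225, 164, 234, 13536], [240, 256, 43, 24, 608], [240, 270, 5, 11, 40], [407, 282, 109, 198, 10372], [0, 354, 89, 126, 6156], [133, 362, 133, 77, 4390], [157, 419, 115, 61, 4497], [275, 437, 18, 18, 65], [379, 448, 22, 9, 108], [284, 450, 19, 30, 188], [307, 472, 10, 8, 30]]
[(56, [249.59, 272.04])] [(63, [249.71, 269.29])]
[(7, [259.43, 186.71])]
```

```bash
python3 -c "
from station import r
print(r.finish_job())"
```

```text
the job is handed in; nothing more can be done
None
```

The job is done and handed in at about 25 s of robot time: the knob was popped out, the holder put in place, and the knob pressed back in to latch. The wrist force stayed under about 15 N in every reading.

- **First press:** the stop was felt at about 13 N, and the images then showed the knob out.
- **Placing the holder:** I gripped the green block and laid the holder on the deck. At first its lower edge rode on the ledge, so I shifted it upslope and let it settle again before letting go.
- **Sliding home:** I pushed it sideways with shut fingers until it stopped at 8 N.
- **Second press:** the stop was felt at about 14 N, and the fingers were then withdrawn clear of everything.

**Last checks:**
- The knob's white disc in the top view is back at (249.6, 272.0). It was at (249.5, 271.9) when latched at the start, and would sit about 2 pixels lower in the picture if out.
- The holder's caps are at deck (0, −49 mm), against a nominal −50 mm. The plate lies square between about −32 and +31 mm across the slope.
- No contact with anything else on the bench was felt. My before-and-after image comparison was swamped by the arm and its shadow, so it does not prove that nothing else moved.

**One disagreement:** the fingertips were about 14 mm above the reported tool point, not 17 mm below it as stated. Contact with the knob and the side camera both showed this, so I worked to the measured value.

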